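# Reload the feed rack in reverse order

### The arm

A 7-joint arm with a two-finger parallel gripper is mounted at the origin on the work surface. World frame = base frame: x ahead of the robot, y to its left, z up, the work surface at z = 0. Lengths are in m, angles in rad, forces in N, time in s.
With the tool pointing down it reaches from about 0.425 to 1.025 m from the base axis. Payload 3.6 kg.
Tool frame: the origin (TCP) lies at the very end of the fingers, on their centre line; the grasp point (between the pads) lies grip_depth behind it (grip_depth is the distance from the TCP to the grasp point, in m); z points along the fingers, y is the line along which they close (so a half turn about z gives the same grasp; the last joint's range is limited). The gripper opens to 85 mm and grips with 20 to 120 N. Pads are 22 mm wide; open, the fingers measure 114 mm over their backs; the gripper's body (76 mm by 85 mm) begins 54 mm behind the grasp point. The pads swing forward as they close: fully open they stand 13 mm farther back than shut.
Start: joints at [1.224, 0.591, 0.048, 1.609, -0.033, 0.943, -0.034], TCP at [0.182, -0.702, 0.231] pointing down, gripper open.
Joint ranges: [-2.69, 2.69], [-0.47, 2.24], [-1.27, 1.36], [0.19, 2.51], [-1.53, 4.68], [0.08, 2.07], [-3.09, 3.09]. Speed limits (rad/s): [2.57, 2.57, 3.14, 3.14, 3.14, 3.14, 3.14].

### API

Orientations are given as a rotation vector (axis times angle).
In Python, from bench import * gives the robot as it stands.
- The arm moves only by the tool play_rows, never from a script. Its argument "steps" is one flat list of numbers, 6 for each row, row after row: the shift along the world's x, y, z in cm, then the turn, a rotation vector about the world's x, y, z in rad. A call has 1 to 20 rows; each row is the pose to reach, as a shift and turn from the pose commanded when the call began; what a row does not reach only later rows make up. A row lasts 1/12 s, in which the tool goes at most 41.7 mm and 7.16 degrees, less where a joint would pass 70% of its speed; a pose out of reach is approached as far as the arm can. A call with a gripper value outside its range is refused whole. "claw" is the finger opening in cm, from 0 to 8.54, set as the call begins (left out, the last holds). The fingers move at their own pace and stop on an object; "newtons" is the grip in N (left out, the last holds). Time passes only in rows, so rows that repeat a pose let the fingers close. It gives the time, the measured TCP pose, the force, the opening and the grip force at its end, in the units of the state.
- get_obs(): the state, without advancing time (a new reading comes with each control period).
- read_camera(name): name is "scene" or "top" or "wrist"; returns (picture, depth): 480x640x3 uint8, red, green, blue; 480x640 float32, m along the optical axis (not along the pixel's ray), 0 where there is no reading.
- camera_params(name): a dict with "fx", "fy", "cx", "cy" (pixels), "k1" (the pictures are not rectified: a ray, as slopes to the right and down, at radius r is drawn at 1 + k1 r^2 times it, then the intrinsics apply), "position" and "orientation" of the camera in the world. Camera axes: x right, y up, looking along -z (the intrinsics and any distortion apply to the point x, -y, -z); pixel columns grow to the right and rows downward; lengths in m; the calibration is good to about 2 mm. A picture is of the moment at which its call begins: read the wrist's pose just before it. camera_params takes no time and is no camera call; for the wrist camera it gives the pose at the moment of the call.
- sign_off(): hands the job in; it is judged then, once.
The state is a dict: "t": time; "joint_positions": joint angles; "qvel": joint speeds; "tau": joint torques, N m; "ee_pos": TCP position; "eef_rot": TCP orientation; "contact_force": force on the tool from outside, world axes, zero at the start; "ft_torque": the same for the moment, N m; "finger_gap": opening from 0.0 (shut) to 1.0 (fully open); "grasp_force": force on a finger pad.
Only numpy, scipy, OpenCV 4.12 (cv2) and the standard library are available. Lean on these libraries where they do the work, as an engineer would, in place of code of your own. Each camera call takes 0.05 s, during which the arm holds its last target. There are 200 camera calls.

### The job

Move the four steel carrier plates from their single stands into the empty four-slot feed rack on the other side of the bench, in reverse order: the plate that stands nearest the robot goes into the slot farthest from the robot, and so on, until the one that stood farthest is in the nearest slot. Leave every plate standing upright, pushed fully down to the floor of its slot and roughly in the middle of it, and do not shift or upset the beaker of glass tubes.

Things in the scene. Friction and masses are not known exactly. Their poses are not given: they have to be found in the camera images.
- plate_strip: dark steel plate, 8 mm thick (its x), width along y, 0.22 kg. Narrow strip, 40 mm wide, 92 mm tall. Foot 40 mm wide up to 42 mm height; at y = 0 solid to 80 mm or higher: pinch it there across the thickness, about 68 mm above the foot's underside. Origin: centre of that underside, z up; front and back alike. Starts in stand_a.
- plate_low: dark steel plate, 8 mm thick (its x), width along y, 0.22 kg. Low plate, 56 mm wide above the foot, 80 mm tall. Foot 40 mm wide up to 42 mm height; at y = 0 solid to 80 mm or higher: pinch it there across the thickness, about 68 mm above the foot's underside. Origin: centre of that underside, z up; front and back alike. Starts in stand_b.
- plate_fork: dark steel plate, 8 mm thick (its x), width along y, 0.22 kg. Fork: 72 mm wide to 80 mm, then two prongs 16 mm wide at y = +-28 mm up to 92 mm. Foot 40 mm wide up to 42 mm height; at y = 0 solid to 80 mm or higher: pinch it there across the thickness, about 68 mm above the foot's underside. Origin: centre of that underside, z up; front and back alike. Starts in stand_c.
- plate_tee: dark steel plate, 8 mm thick (its x), width along y, 0.22 kg. T: 40 mm stem, crossbar 76 mm wide from 78 to 92 mm height. Foot 40 mm wide up to 42 mm height; at y = 0 solid to 80 mm or higher: pinch it there across the thickness, about 68 mm above the foot's underside. Origin: centre of that underside, z up; front and back alike. Starts in stand_d.
- stand_a: fixed steel stand 52 x 72 mm, one of four alike, 56 mm apart in a row on a thin wooden tray, in changing order; holds plate_strip at the start. One slot 11 mm wide (x), 60 mm long (y), floor 6 mm above the origin, straight to 24 mm, then lips widening to 26 mm at the mouth, 34 mm up; ends closed. Origin: centre of underside, 4 mm above the table; x along the row, away from the robot (+-0.3 rad).
- stand_b: fixed steel stand 52 x 72 mm, one of four alike, 56 mm apart in a row on a thin wooden tray, in changing order; holds plate_low at the start. One slot 11 mm wide (x), 60 mm long (y), floor 6 mm above the origin, straight to 24 mm, then lips widening to 26 mm at the mouth, 34 mm up; ends closed. Origin: centre of underside, 4 mm above the table; x along the row, away from the robot (+-0.3 rad).
- stand_c: fixed steel stand 52 x 72 mm, one of four alike, 56 mm apart in a row on a thin wooden tray, in changing order; holds plate_fork at the start. One slot 11 mm wide (x), 60 mm long (y), floor 6 mm above the origin, straight to 24 mm, then lips widening to 26 mm at the mouth, 34 mm up; ends closed. Origin: centre of underside, 4 mm above the table; x along the row, away from the robot (+-0.3 rad).
- stand_d: fixed steel stand 52 x 72 mm, one of four alike, 56 mm apart in a row on a thin wooden tray, in changing order; holds plate_tee at the start. One slot 11 mm wide (x), 60 mm long (y), floor 6 mm above the origin, straight to 24 mm, then lips widening to 26 mm at the mouth, 34 mm up; ends closed. Origin: centre of underside, 4 mm above the table; x along the row, away from the robot (+-0.3 rad).
- rack: fixed empty aluminium rack 220 x 72 mm, across the bench from the stands. Four slots in a row, centres at x = -84, -28, 28, 84 mm, y = 0; x points away from the robot (+-0.3 rad). Each: slot 11 mm wide (x), 60 mm long (y), floor 6 mm above the origin, straight to 24 mm, then lips widening to 26 mm at the mouth, 34 mm up; ends closed. Origin: centre of underside, on the table.
- mug: bystander between the two rows: loose steel beaker 54 mm across, 70 mm tall, full of thin glass tubes (one body) up to 110 mm above the table. Origin: centre of the underside.
Mind the look-alikes: they are no part of the job. What is shaped like the plate_low but red is not meant. Leave any orange look-alike of the plate_fork alone.

How it is judged:
By the outcome, as a careful person would: the job done as asked, in the order asked, and still so for the second after the job is handed in, with the robot touching nothing.
It also fails if it takes over 128 s, if anything falls off the work surface, if the arm or the gripper's body presses on something with over 40 N, if the wrist force passes 120 N, or if a joint passes its speed limit or range.

## Working session

There is one attempt and no reset: what is moved stays moved. The work goes in short steps, Python scripts to look and compute and a tool call to move; the robot and the scene stay as the last step left them, time stands still between calls to the robot, and variables do not carry over. Pictures are saved under pics/ and viewed, at most 14 in all, crops included, and the job is handed in when it is done.

Besides the shell and the picture viewer there is one more tool, called after ">>>" as name(argument=value, ...) on one line, values as JSON. play_rows: Moves the arm, as the interface text tells. Its arguments: {"type":"object","properties":{"steps":{"type":"array"},"claw":{"type":"number"},"newtons":{"type":"number"}},"required":["steps"]}

```bash
mkdir -p pics; cat > h.py <<'E'
from bench import *
import numpy as np, cv2
from scipy.spatial.transform import Rotation as R
def rot(o):
    o=np.asarray(o,float)
    return o if o.shape==(3,3) else (R.from_rotvec(o).as_matrix() if o.size==3 else R.from_quat(o).as_matrix())
def cloud(p,d):
    K=np.array([[p['fx'],0,p['cx']],[0,p['fy'],p['cy']],[0,0,1]])
    v,u=np.mgrid[0:480,0:640]
    s=cv2.undistortPoints(np.stack([u,v],-1).reshape(-1,1,2).astype(float),K,np.array([p['k1'],0,0,0,0.])).reshape(480,640,2)
    c=np.stack([s[...,0]*d,-s[...,1]*d,-d],-1)
    return c@rot(p['orientation']).T+np.array(p['position'])
def snap(n,f=None):
    p=camera_params(n); im,d=read_camera(n)
    if f: cv2.imwrite('pics/'+f,im[...,::-1])
    return p,im,d,cloud(p,d)
E
python3 - <<'E'
from h import *
print(get_obs())
for n in('scene','top','wrist'):
    p,im,d,c=snap(n,n+'0.png'); print(n,p); np.savez(n+'0.npz',im=im,d=d,c=c)
E
```

```text
{'t': 0.0, 'joint_positions': array([ 1.22348954,  0.59209353,  0.0482587 ,  1.60986129, -0.03331625,
        0.94270194, -0.03371123]), 'qvel': array([ 0.00010773,  0.00085112,  0.00053748,  0.00226111,  0.00064441,
        0.00129672, -0.00148395]), 'tau': array([ 2.32774182e-04, -5.48702860e+01,  1.54562116e+00, -1.98126912e+01,
        9.18224396e-03,  8.90448166e-03,  2.76285533e-06]), 'ee_pos': array([ 0.18186229, -0.70094378,  0.23014374]), 'eef_rot': array([-3.11410039e+00, -3.97472047e-01,  5.89531622e-04]), 'contact_force': array([ 0.7096265 ,  0.78588417, -0.00373866]), 'ft_torque': array([-0.00076078, -0.02578073,  0.03195139]), 'grasp_force': 0.0, 'finger_gap': 1.0027612967221062}
scene {'fx': 530.9633572591068, 'fy': 530.9633572591068, 'cx': 316.7251487075055, 'cy': 236.0690569910229, 'k1': 0.036551076620149885, 'position': array([1.33484863, 0.34394203, 0.85314272]), 'orientation': array([0.53808707, 0.7594843 , 1.81092456])}
top {'fx': 571.4732432036325, 'fy': 571.4732432036325, 'cx': 324.850602814293, 'cy': 231.04922318574478, 'k1': -0.16476498808930481, 'position': array([0.329457  , 0.06198222, 1.26053848]), 'orientation': array([ 0.15944377, -0.15446499, -1.58036016])}
wrist {'fx': 388.37558130401067, 'fy': 388.37558130401067, 'cx': 314.96161142832, 'cy': 243.013479988288, 'k1': -0.013976427365154715, 'position': array([ 0.25183127, -0.68443115,  0.3725774 ]), 'orientation': array([-0.24210901,  0.18978926, -1.30748217])}
```

View pics/scene0.png

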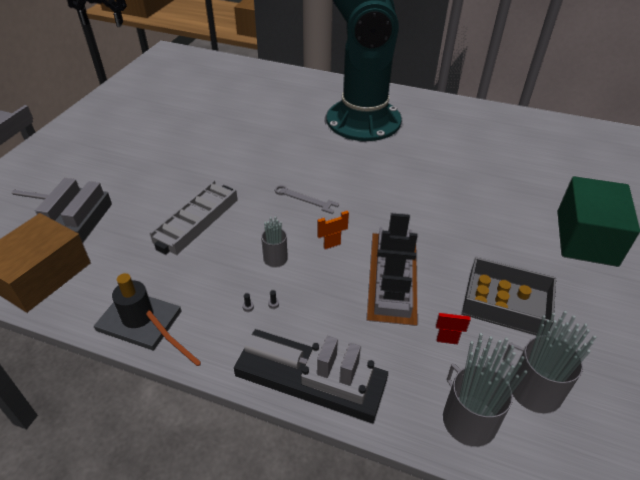

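View pics/top0.png

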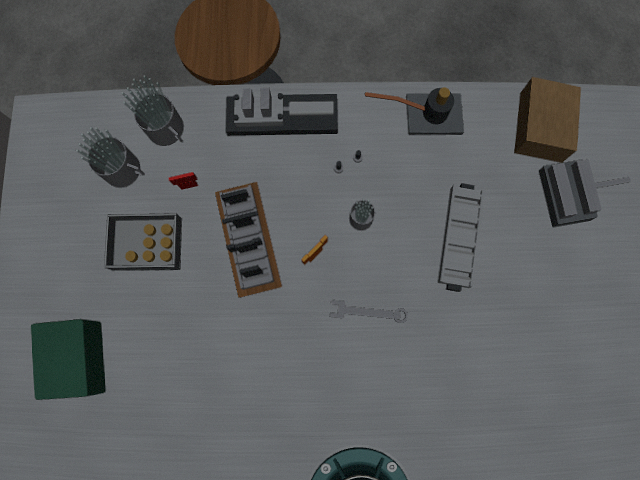

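```bash
python3 - <<'E'
from h import *
t=np.load('top0.npz'); s=np.load('scene0.npz')
a=cv2.resize(t['im'][175:305,205:335],(400,400),interpolation=3)
b=cv2.resize(s['im'][200:330,345:475],(400,400),interpolation=3)
cv2.imwrite('pics/crop.png',np.hstack([a,b])[...,::-1])
c=t['c'];z=c[...,2]
print('table z',np.median(z[300:340,150:300]), 'depth0',(t['d']==0).mean())
def box(n,u0,u1,v0,v1,lo,hi,cc=c):
    m=np.zeros(cc.shape[:2],bool); m[v0:v1,u0:u1]=1; m&=(cc[...,2]>lo)&(cc[...,2]<hi)
    P=cc[m]; r=cv2.minAreaRect((P[:,:2]*1000).astype(np.float32)); print(n,len(P),np.round(P.mean(0),4),'rect',np.round(r[0],1),np.round(r[1],1),round(r[2],1),'zmax',np.round(np.percentile(P[:,2],[5,50,98]),4))
box('rack',430,490,175,300,.025,.045)
box('mug',345,380,195,235,.03,.13)
box('orange',295,335,230,270,.03,.12)
box('red',165,202,168,192,.03,.12)
for i,(v0,v1) in enumerate([(186,208),(210,232),(235,256),(262,282)]): box('pl%d'%i,220,275,v0,v1,.065,.12)
sc=s['c']; 
box('rackS',150,245,180,255,.025,.045,sc); box('mugS',255,295,215,270,.03,.13,sc)
box('platesS',370,420,205,305,.065,.12,sc)
E
```

```text
table z 0.0005680733223900614 depth0 0.003932291666666666
rack 1921 [ 0.5638 -0.2381  0.0308] rect [ 564.6 -238.9] [ 74.1 242.5] 79.0 zmax [0.0254 0.0309 0.0383]
mug 490 [ 0.606  -0.0153  0.077 ] rect [609.3 -15.7] [52.7 52.7] 87.5 zmax [0.0351 0.0744 0.1096]
orange 227 [0.5271 0.0877 0.0747] rect [528.7  87.7] [ 8.2 71. ] 44.9 zmax [0.0407 0.0793 0.0957]
red 272 [0.6938 0.3745 0.065 ] rect [695.4 376. ] [10.8 58.4] 10.8 zmax [0.0357 0.069  0.0837]
pl0 183 [0.6494 0.2563 0.0846] rect [650.6 257.3] [10.8 56.7] 11.5 zmax [0.0674 0.0883 0.0945]
pl1 245 [0.5954 0.2408 0.0957] rect [596.3 241.2] [ 9.6 76. ] 14.9 zmax [0.0694 0.1007 0.1069]
pl2 211 [0.5403 0.2341 0.0892] rect [541.3 234.3] [ 8.8 70. ] 11.5 zmax [0.0682 0.0898 0.1053]
pl3 134 [0.4871 0.2197 0.0942] rect [488.5 220.8] [ 8.9 40.6] 13.5 zmax [0.07   0.0999 0.1068]
rackS 1436 [ 0.5664 -0.2388  0.0309] rect [ 563.2 -237.8] [ 78.9 221.6] 79.5 zmax [0.0254 0.0313 0.0372]
mugS 818 [ 0.6198 -0.0116  0.07  ] rect [615.1 -13.7] [50.2 53.4] 27.6 zmax [0.0342 0.067  0.1087]
platesS 1546 [0.5745 0.2408 0.0855] rect [570.  238.2] [183.1  75.6] 10.1 zmax [0.0673 0.0866 0.1037]
```

View pics/crop.png

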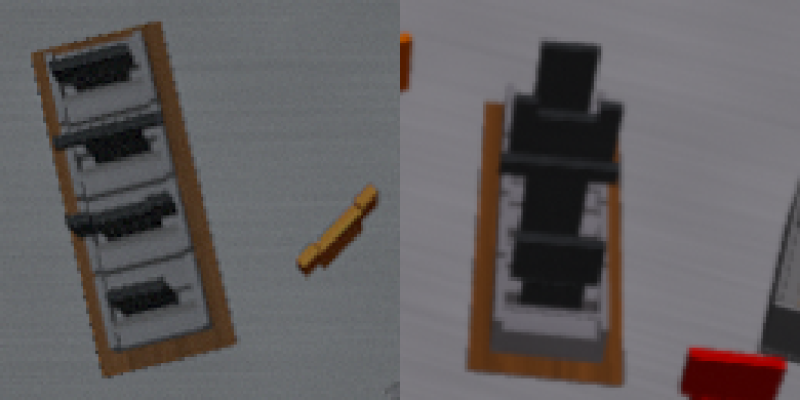

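Near to far, the dark plates are strip (top px 252,271), fork (244,243), tee (242,219) and low (236,198). The red low at (183,180) and the orange fork at (315,249) are look-alikes, ruled out by their colour, and they stand off the tray. The crop confirms the order. Next I move the wrist camera over the rack.

>>> play_rows(steps=[10,11,4,0,0,0.3,36.8,42,4,0,0,1.125,36.8,42,4,0,0,1.125,36.8,42,4,0,0,1.125,36.8,42,4,0,0,1.125,36.8,42,4,0,0,1.125,36.8,42,4,0,0,1.125,36.8,42,4,0,0,1.125,36.8,42,4,0,0,1.125,36.8,42,4,0,0,1.125,36.8,42,4,0,0,1.125,36.8,42,4,0,0,1.125,36.8,42,4,0,0,1.125,36.8,42,4,0,0,1.125,36.8,42,4,0,0,1.125,36.8,42,4,0,0,1.125,36.8,42,4,0,0,1.125,36.8,42,4,0,0,1.125,36.8,42,4,0,0,1.125,36.8,42,4,0,0,1.125], claw=3.6, newtons=40)

```text
t: 1.82
ee_pos: [0.549, -0.2832, 0.2711]
eef_rot: [-2.427, -1.995, 0.001]
contact_force: [0.0, -0.8, -0.7]
finger_gap: 0.42
grasp_force: 0.0
```

```bash
python3 - <<'E'
from h import *
import bench; print([x for x in dir(bench) if not x.startswith('_')])
o=get_obs();print(o['t'],o['ee_pos'],o['eef_rot'],o['finger_gap'],o['joint_positions'].round(2),np.abs(o['qvel']).max())
p,im,d,c=snap('wrist','w1.png'); print(p['position'],p['orientation']); np.savez('w1.npz',im=im,d=d,c=c)
m=(c[...,2]>.028)&(c[...,2]<.042)&(abs(c[...,0]-.565)<.15)&(abs(c[...,1]+.24)<.08)
P=c[m];r=cv2.minAreaRect((P[:,:2]*1000).astype(np.float32));print(len(P),r,np.percentile(P[:,2],[5,50,95]),'table',np.median(c[(abs(c[...,0]-.565)<.2)&(abs(c[...,1]+.12)<.04)][:,2]))
E
```

```text
['MotionError', 'camera_params', 'get_obs', 'grip_depth', 'read_camera', 'sign_off']
1.8167 [ 0.54899253 -0.28323967  0.27113142] [-2.42663231e+00 -1.99497900e+00  1.20618380e-03] 0.41995465849833935 [ 0.64  0.43 -0.32  1.81  0.17  0.93  0.05] 0.008433755737693779
[ 0.56354562 -0.21407309  0.41344339] [-0.28536961  0.02879876 -0.19353035]
6900 ((564.316650390625, -242.658203125), (71.89279174804688, 220.0481719970703), 78.826904296875) [0.02887893 0.03323373 0.03489071] table -0.00023867278146300075
```

View pics/w1.png

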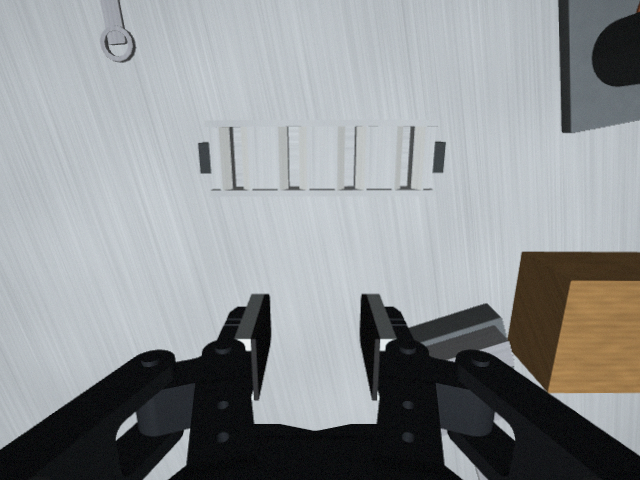

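>>> play_rows(steps=[2.9,48,0,0,0,0.415,2.9,48,0,0,0,0.415,2.9,48,0,0,0,0.415,2.9,48,0,0,0,0.415,2.9,48,0,0,0,0.415,2.9,48,0,0,0,0.415,2.9,48,0,0,0,0.415,2.9,48,0,0,0,0.415,2.9,48,0,0,0,0.415,2.9,48,0,0,0,0.415,2.9,48,0,0,0,0.415,2.9,48,0,0,0,0.415,2.9,48,0,0,0,0.415,2.9,48,0,0,0,0.415,2.9,48,0,0,0,0.415,2.9,48,0,0,0,0.415])

```text
t: 3.2
ee_pos: [0.5794, 0.1955, 0.271]
eef_rot: [1.964, 2.451, -0.003]
contact_force: [-0.9, -0.4, 0.3]
finger_gap: 0.42
grasp_force: 0.0
```

```bash
python3 - <<'E'
from h import *
o=get_obs();print(grip_depth,o['t'],o['ee_pos'],o['eef_rot'],o['finger_gap'],o['joint_positions'].round(2),np.abs(o['qvel']).max())
p,im,d,c=snap('wrist','w2.png'); print(p['position']); np.savez('w2.npz',im=im,d=d,c=c)
rel=c-np.array([.569,.2385,0])
a=np.deg2rad(12.6);e=np.array([np.cos(a),np.sin(a)]);f=np.array([-e[1],e[0]])
X=rel[...,:2]@e;Y=rel[...,:2]@f;z=c[...,2]
w=(abs(X)<.12)&(abs(Y)<.06)
m=w&(z>.031)&(z<.042);P=c[m];r=cv2.minAreaRect((P[:,:2]*1000).astype(np.float32));print('stands',len(P),r,np.median(P[:,2]))
for k in(-84,-28,28,84):
    m=w&(abs(X*1000-k)<22)&(z>.079); P=c[m]; top=np.percentile(P[:,2],97); 
    P=c[m]; r=cv2.minAreaRect((P[:,:2]*1000).astype(np.float32)); T=P[P[:,2]>top-.006]; rt=cv2.minAreaRect((T[:,:2]*1000).astype(np.float32))
    print(k,len(P),top.round(4),'all',np.round(r[0],1),np.round(r[1],1),r[2],'top',np.round(rt[0],1),np.round(rt[1],1),rt[2])
E
```

```text
0.0187 3.2 [0.57939776 0.19551811 0.27099533] [ 1.96410411  2.45085338 -0.00255875] 0.419735798098851 [-0.03  0.45 -0.51  1.82  0.26  0.95 -0.44] 0.006502747167796463
[0.56447236 0.26452574 0.41319584]
stands 5738 ((569.611328125, 235.90916442871094), (219.5282745361328, 72.40010070800781), 13.354726791381836) 0.03726493282340243
-84 849 0.1029 all [487.7 219.7] [ 8.7 39.9] 13.371255874633789 top [487.6 219.8] [ 8.6 39.9] 13.836285591125488
-28 26123 0.3641 all [550.1 219.6] [94.5 43.2] 86.90740966796875 top [548.2 202.4] [43.8 10.9] 17.20383071899414
28 24965 0.3641 all [599.1 232.4] [44.  90.4] 12.440502166748047 top [602.7 216.1] [43.9 10.7] 12.383631706237793
84 915 0.3541 all [650.6 250.4] [65.6 23.3] 85.95369720458984 top [637.6 219.3] [1.2 2.1] 54.2596549987793
```

View pics/w2.png

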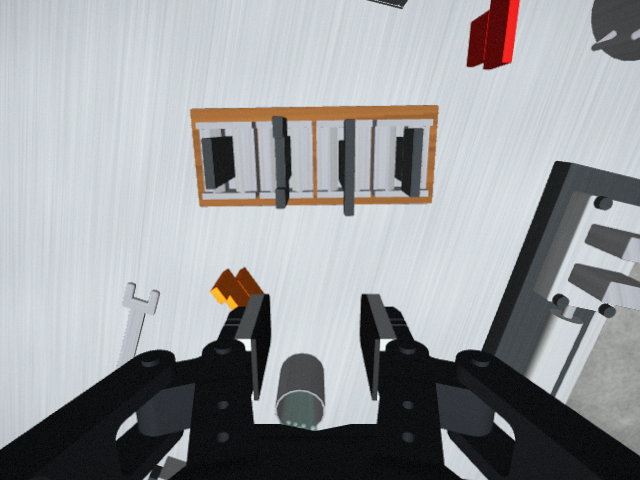

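```bash
python3 - <<'E'
from h import *
c=np.load('w2.npz')['c']
rel=c-np.array([.5696,.2359,0]);a=np.deg2rad(13.35);e=np.array([np.cos(a),np.sin(a)]);f=np.array([-e[1],e[0]])
X=rel[...,:2]@e*1e3;Y=rel[...,:2]@f*1e3;z=c[...,2]
for k in(-84,-28,28,84):
    m=(abs(Y)<50)&(abs(X-k)<22)&(z>.079)&(z<.12);top=np.percentile(z[m],95);m&=z>top-.005 if k!=-28 else z>.08
    r=cv2.minAreaRect(c[m][:,:2].astype(np.float32)*1000);q=(np.array(r[0])/1e3-[.5696,.2359])
    print(k,m.sum(),top.round(4),np.round(r[0],1),np.round(r[1],1),round(r[2],1),'stand xy',q@e*1e3,q@f*1e3)
E
```

```text
-84 568 0.1027 [487.6 219.8] [ 8.6 39.9] 13.8 stand xy -83.46632231918761 3.2447219215403638
-28 1011 0.1026 [541.8 232.1] [ 8.4 71.8] 12.6 stand xy -27.976753171166905 2.6836819841890867
28 1008 0.1029 [597.3 239.6] [ 8.1 75.4] 13.6 stand xy 27.792577717529795 -2.8124644342354643
84 727 0.0909 [651.1 255.2] [ 8.7 55.1] 13.2 stand xy 83.73494759052784 -0.0043379220970238275
```

>>> play_rows(steps=[-9.2,2.4,0,0,0,0.0135,-9.2,2.4,0,0,0,0.0135,-9.2,2.4,0,0,0,0.0135,-9.2,2.4,-14,0,0,0.0135,-9.2,2.4,-14,0,0,0.0135,-9.2,2.4,-14,0,0,0.0135,-9.2,2.4,-14,0,0,0.0135,-9.2,2.4,-14,0,0,0.0135,-9.2,2.4,-14,0,0,0.0135,-9.2,2.4,-14,0,0,0.0135], claw=3.6)

```text
t: 4.08
ee_pos: [0.4884, 0.2223, 0.1327]
eef_rot: [1.945, 2.466, 0.004]
contact_force: [-0.1, 0.4, -0.2]
finger_gap: 0.42
grasp_force: 0.0
```

>>> play_rows(steps=[-0.1,-0.2,-3.5,0,0,0,-0.1,-0.2,-7.3,0,0,0,-0.1,-0.2,-7.3,0,0,0,-0.1,-0.2,-7.3,0,0,0,-0.1,-0.2,-7.3,0,0,0,-0.1,-0.2,-7.3,0,0,0])

```text
t: 4.58
ee_pos: [0.4878, 0.2213, 0.0609]
eef_rot: [1.943, 2.466, 0.007]
contact_force: [-0.4, -0.4, -0.2]
finger_gap: 0.417
grasp_force: 0.0
```

>>> play_rows(steps=[0,0,0,0,0,0,0,0,0,0,0,0,0,0,0,0,0,0,0,0,0,0,0,0,0,0,0,0,0,0,0,0,0,0,0,0], claw=0, newtons=50)

```text
t: 5.08
ee_pos: [0.4869, 0.2206, 0.0599]
eef_rot: [1.943, 2.467, 0.003]
contact_force: [-0.5, -1.1, 8.1]
finger_gap: 0.088
grasp_force: 49.1
```

>>> play_rows(steps=[0,0,4,0,0,0,0,0,8,0,0,0,0,0,12,0,0,0,0,0,15,0,0,0,15.9,-47.8,15,0,0,-0.432,15.9,-47.8,15,0,0,-0.432,15.9,-47.8,15,0,0,-0.432,15.9,-47.8,15,0,0,-0.432,15.9,-47.8,15,0,0,-0.432,15.9,-47.8,15,0,0,-0.432,15.9,-47.8,15,0,0,-0.432,15.9,-47.8,15,0,0,-0.432,15.9,-47.8,15,0,0,-0.432,15.9,-47.8,15,0,0,-0.432,15.9,-47.8,15,0,0,-0.432,15.9,-47.8,15,0,0,-0.432,15.9,-47.8,15,0,0,-0.432,15.9,-47.8,15,0,0,-0.432,15.9,-47.8,15,0,0,-0.432,15.9,-47.8,15,0,0,-0.432])

```text
t: 6.75
ee_pos: [0.6445, -0.2554, 0.208]
eef_rot: [-2.424, -1.996, -0.001]
contact_force: [0.1, 0.2, -1.9]
finger_gap: 0.084
grasp_force: 51.6
```

```bash
python3 - <<'E'
from h import *
o=get_obs();r=o['eef_rot'];print(o['ee_pos'],r,'yaw',2*np.degrees(np.arctan2(r[1],r[0]))%180-90,o['contact_force'],o['grasp_force'],o['qvel'].round(3))
p,im,d,c=snap('wrist','w3.png'); 
E
```

```text
[ 0.6445064  -0.25537007  0.20804212] [-2.42366859e+00 -1.99550653e+00 -6.24120397e-04] yaw -11.067924107260694 [ 0.07705016  0.2417305  -1.88394226] 51.55044615268707 [-0.014 -0.007 -0.009  0.005  0.004 -0.003  0.001]
```

View pics/w3.png

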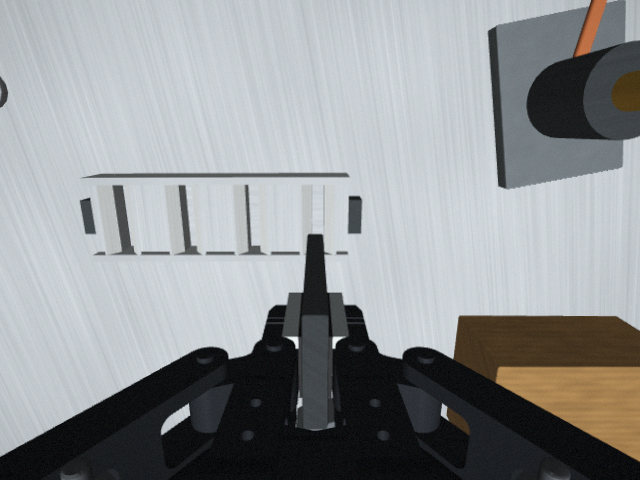

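>>> play_rows(steps=[0.2,-0.2,-4,0,0,0,0.2,-0.2,-8,0,0,0,0.2,-0.2,-11.2,0,0,0,0.2,-0.2,-11.2,0,0,0,0.2,-0.2,-11.2,0,0,0,0.2,-0.2,-11.2,0,0,0,0.2,-0.2,-11.2,0,0,0])

```text
t: 7.38
ee_pos: [0.6495, -0.2596, 0.0995]
eef_rot: [2.423, 1.992, 0.005]
contact_force: [-0.2, -0.9, -1.3]
finger_gap: 0.089
grasp_force: 51.4
```

>>> play_rows(steps=[0,0,0,0,0,0,0,0,0,0,0,0])

```text
t: 7.55
ee_pos: [0.6484, -0.2601, 0.0986]
eef_rot: [2.425, 1.992, 0.003]
contact_force: [-0.4, -0.2, -1.3]
finger_gap: 0.09
grasp_force: 51.4
```

>>> play_rows(steps=[0,0,0,0,0,0,0,0,0,0,0,0])

```text
t: 7.72
ee_pos: [0.6474, -0.26, 0.0972]
eef_rot: [2.427, 1.993, 0.001]
contact_force: [-0.7, 0.7, -2.4]
finger_gap: 0.088
grasp_force: 51.4
```

>>> play_rows(steps=[0,0.2,-0.5,0,0,0,0,0.2,-1,0,0,0,0,0.2,-1.5,0,0,0,0,0.2,-1.9,0,0,0,0,0.2,-1.9,0,0,0,0,0.2,-1.9,0,0,0,0,0.2,-1.9,0,0,0])

```text
t: 8.3
ee_pos: [0.6471, -0.2578, 0.0771]
eef_rot: [-2.428, -1.994, 0.0]
contact_force: [0.5, 0.5, -2.2]
finger_gap: 0.082
grasp_force: 51.4
```

>>> play_rows(steps=[-0.05,0,-0.2,0,0,0,-0.05,0,-0.4,0,0,0,-0.05,0,-0.6,0,0,0,-0.05,0,-0.8,0,0,0,-0.05,0,-0.8,0,0,0,-0.05,0,-0.8,0,0,0])

```text
t: 8.8
ee_pos: [0.6464, -0.2577, 0.0691]
eef_rot: [-2.427, -1.994, 0.0]
contact_force: [-0.0, -0.7, -1.3]
finger_gap: 0.087
grasp_force: 51.4
```

>>> play_rows(steps=[0,0,-0.4,0,0,0,0,0,-0.8,0,0,0,0,0,-1.1,0,0,0,0,0,-1.3,0,0,0,0,0,-1.4,0,0,0,0,0,-1.4,0,0,0])

```text
t: 9.3
ee_pos: [0.6463, -0.2577, 0.056]
eef_rot: [-2.427, -1.994, 0.002]
contact_force: [-1.9, 0.6, 4.1]
finger_gap: 0.086
grasp_force: 52.5
```

>>> play_rows(steps=[0,0,0,0,0,0,0,0,0,0,0,0,0,0,0,0,0,0,0,0,0,0,0,0,0,0,4,0,0,0,0,0,8,0,0,0,0,0,12,0,0,0,0,0,14,0,0,0,0,0,14,0,0,0], claw=3)

```text
t: 10.05
ee_pos: [0.6507, -0.2587, 0.202]
eef_rot: [2.42, 1.987, 0.01]
contact_force: [1.5, 0.2, 1.0]
finger_gap: 0.349
grasp_force: 0.0
```

>>> play_rows(steps=[-10.5,49,0,0,0,0.426,-10.5,49,0,0,0,0.426,-10.5,49,0,0,0,0.426,-10.5,49,0,0,0,0.426,-10.5,49,0,0,0,0.426,-10.5,49,0,0,0,0.426,-10.5,49,0,0,0,0.426,-10.5,49,0,0,0,0.426,-10.5,49,0,0,0,0.426,-10.5,49,0,0,0,0.426,-10.5,49,0,0,0,0.426,-10.5,49,0,0,0,0.426,-10.5,49,-4,0,0,0.426,-10.5,49,-7,0,0,0.426,-10.5,49,-7,0,0,0.426,-10.5,49,-7,0,0,0.426,-10.5,49,-7,0,0,0.426,-10.5,49,-7,0,0,0.426,-10.5,49,-7,0,0,0.426,-10.5,49,-7,0,0,0.426])

```text
t: 11.72
ee_pos: [0.5426, 0.2321, 0.1268]
eef_rot: [1.952, 2.46, 0.004]
contact_force: [0.7, 0.2, -0.0]
finger_gap: 0.35
grasp_force: 0.0
```

```bash
python3 - <<'E'
from h import *
o=get_obs();r=o['eef_rot'];print(o['ee_pos'],2*np.degrees(np.arctan2(r[1],r[0]))%180-90,o['qvel'].round(3))
p,im,d,c=snap('scene'); q=snap('wrist')[1]
cv2.imwrite('pics/s4.png',np.hstack([cv2.resize(im[140:320,140:420],(400,258)),cv2.resize(q,(344,258))])[...,::-1])
E
```

```text
[0.54261841 0.23214778 0.12676199] 13.144001708781005 [-0.003  0.004 -0.001  0.006  0.001 -0.003 -0.001]
```

View pics/s4.png

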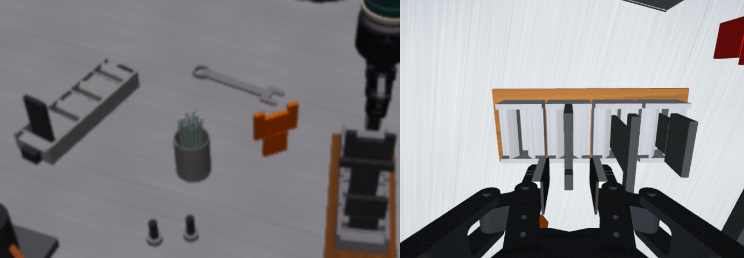

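The strip stands in the far slot at about (38,117) in the left half, and the gripper straddles the fork at about (568,145). Next I grasp the fork.

>>> play_rows(steps=[-0.1,0,-4,0,0,0,-0.1,0,-6.8,0,0,0,-0.1,0,-6.8,0,0,0,-0.1,0,-6.8,0,0,0,-0.1,0,-6.8,0,0,0,-0.1,0,-6.8,0,0,0,-0.1,0,-6.8,0,0,0,-0.1,0,-6.8,0,0,0])

```text
t: 12.48
ee_pos: [0.5414, 0.2327, 0.0587]
eef_rot: [1.951, 2.461, 0.004]
contact_force: [-0.6, -0.1, 0.1]
finger_gap: 0.349
grasp_force: 0.0
```

>>> play_rows(steps=[0,0,0,0,0,0,0,0,0,0,0,0,0,0,0,0,0,0,0,0,0,0,0,0,0,0,0,0,0,0,0,0,0,0,0,0], claw=0, newtons=50)

```text
t: 12.98
ee_pos: [0.5413, 0.2325, 0.0581]
eef_rot: [1.951, 2.461, 0.002]
contact_force: [-0.1, -0.4, 5.6]
finger_gap: 0.086
grasp_force: 49.6
```

>>> play_rows(steps=[0,0,4,0,0,0,0,0,8,0,0,0,0,0,12,0,0,0,0,0,15,0,0,0,5,-48,15,0,0,-0.426,5,-48,15,0,0,-0.426,5,-48,15,0,0,-0.426,5,-48,15,0,0,-0.426,5,-48,15,0,0,-0.426,5,-48,15,0,0,-0.426,5,-48,15,0,0,-0.426,5,-48,15,0,0,-0.426,5,-48,15,0,0,-0.426,5,-48,15,0,0,-0.426,5,-48,15,0,0,-0.426,5,-48,15,0,0,-0.426,5,-48,15,0,0,-0.426,5,-48,15,0,0,-0.426,5,-48,15,0,0,-0.426,5,-48,15,0,0,-0.426])

```text
t: 14.65
ee_pos: [0.5901, -0.2452, 0.2067]
eef_rot: [-2.423, -1.996, -0.0]
contact_force: [1.0, 0.7, -2.2]
finger_gap: 0.078
grasp_force: 52.2
```

>>> play_rows(steps=[0,0,-4,0,0,0,0,0,-8,0,0,0,0,0,-11.3,0,0,0,0,0,-11.3,0,0,0,0,0,-11.3,0,0,0,0,0,-11.3,0,0,0,0,0,-11.3,0,0,0,0,0,-11.3,0,0,0,0,0,-11.3,0,0,0,0,0,-11.3,0,0,0,0,0,-11.3,0,0,0])

```text
t: 15.57
ee_pos: [0.5908, -0.2481, 0.0952]
eef_rot: [2.427, 1.993, 0.001]
contact_force: [-0.5, 0.5, -2.8]
finger_gap: 0.086
grasp_force: 52.2
```

>>> play_rows(steps=[0.06,0,-0.6,0,0,0,0.06,0,-1.2,0,0,0,0.06,0,-1.8,0,0,0,0.06,0,-2.1,0,0,0,0.06,0,-2.4,0,0,0,0.06,0,-2.7,0,0,0,0.06,0,-2.9,0,0,0,0.06,0,-2.9,0,0,0,0.06,0,-2.9,0,0,0])

```text
t: 16.32
ee_pos: [0.5912, -0.2478, 0.0652]
eef_rot: [-2.427, -1.994, 0.0]
contact_force: [-0.1, 1.0, -3.1]
finger_gap: 0.083
grasp_force: 52.3
```

Clean. Now down to the floor of the slot; the TCP should read about 0.054.

>>> play_rows(steps=[0,0,-0.4,0,0,0,0,0,-0.8,0,0,0,0,0,-1.0,0,0,0,0,0,-1.2,0,0,0,0,0,-1.2,0,0,0,0,0,-1.2,0,0,0])

```text
t: 16.82
ee_pos: [0.591, -0.2478, 0.0541]
eef_rot: [-2.428, -1.994, 0.001]
contact_force: [-2.9, 0.3, 5.1]
finger_gap: 0.083
grasp_force: 53.3
```

>>> play_rows(steps=[0,0,0,0,0,0,0,0,0,0,0,0,0,0,0,0,0,0,0,0,0,0,0,0,0,0,4,0,0,0,0,0,8,0,0,0,0,0,12,0,0,0,0,0,14,0,0,0,0,0,14,0,0,0], claw=3)

```text
t: 17.57
ee_pos: [0.5952, -0.2487, 0.1993]
eef_rot: [2.42, 1.988, 0.009]
contact_force: [0.6, 1.0, -0.3]
finger_gap: 0.35
grasp_force: 0.0
```

>>> play_rows(steps=[0.6,48.7,0,0,0,0.428,0.6,48.7,0,0,0,0.428,0.6,48.7,0,0,0,0.428,0.6,48.7,0,0,0,0.428,0.6,48.7,0,0,0,0.428,0.6,48.7,0,0,0,0.428,0.6,48.7,0,0,0,0.428,0.6,48.7,0,0,0,0.428,0.6,48.7,0,0,0,0.428,0.6,48.7,0,0,0,0.428,0.6,48.7,0,0,0,0.428,0.6,48.7,0,0,0,0.428,0.6,48.7,-4,0,0,0.428,0.6,48.7,-6.5,0,0,0.428,0.6,48.7,-6.5,0,0,0.428,0.6,48.7,-6.5,0,0,0.428,0.6,48.7,-6.5,0,0,0.428,0.6,48.7,-6.5,0,0,0.428,0.6,48.7,-6.5,0,0,0.428,0.6,48.7,-6.5,0,0,0.428])

```text
t: 19.23
ee_pos: [0.5981, 0.2393, 0.1298]
eef_rot: [1.949, 2.462, 0.004]
contact_force: [-0.6, -0.8, -0.6]
finger_gap: 0.352
grasp_force: 0.0
```

>>> play_rows(steps=[-0.1,0,-4,0,0,0,-0.1,0,-7,0,0,0,-0.1,0,-7,0,0,0,-0.1,0,-7,0,0,0,-0.1,0,-7,0,0,0,-0.1,0,-7,0,0,0,-0.1,0,-7,0,0,0,-0.1,0,-7,0,0,0])

```text
t: 19.9
ee_pos: [0.5971, 0.2397, 0.06]
eef_rot: [1.948, 2.463, 0.004]
contact_force: [-0.8, 0.2, 0.2]
finger_gap: 0.352
grasp_force: 0.0
```

>>> play_rows(steps=[0,0,0,0,0,0,0,0,0,0,0,0,0,0,0,0,0,0,0,0,0,0,0,0,0,0,0,0,0,0,0,0,0,0,0,0], claw=0, newtons=50)

```text
t: 20.4
ee_pos: [0.5968, 0.2395, 0.0591]
eef_rot: [1.948, 2.463, 0.002]
contact_force: [0.1, -0.5, 4.3]
finger_gap: 0.089
grasp_force: 49.5
```

>>> play_rows(steps=[0,0,4,0,0,0,0,0,8,0,0,0,0,0,12,0,0,0,0,0,15,0,0,0,-6,-47.6,15,0,0,-0.428,-6,-47.6,15,0,0,-0.428,-6,-47.6,15,0,0,-0.428,-6,-47.6,15,0,0,-0.428,-6,-47.6,15,0,0,-0.428,-6,-47.6,15,0,0,-0.428,-6,-47.6,15,0,0,-0.428,-6,-47.6,15,0,0,-0.428,-6,-47.6,15,0,0,-0.428,-6,-47.6,15,0,0,-0.428,-6,-47.6,15,0,0,-0.428,-6,-47.6,15,0,0,-0.428,-6,-47.6,15,0,0,-0.428,-6,-47.6,15,0,0,-0.428,-6,-47.6,15,0,0,-0.428,-6,-47.6,15,0,0,-0.428])

```text
t: 22.07
ee_pos: [0.5363, -0.2344, 0.2079]
eef_rot: [-2.423, -1.997, -0.001]
contact_force: [0.0, 0.5, -2.5]
finger_gap: 0.084
grasp_force: 52.4
```

>>> play_rows(steps=[0,0,-4,0,0,0,0,0,-8,0,0,0,0,0,-11.3,0,0,0,0,0,-11.3,0,0,0,0,0,-11.3,0,0,0,0,0,-11.3,0,0,0,0,0,-11.3,0,0,0,0,0,-11.3,0,0,0,0,0,-11.3,0,0,0,0,0,-11.3,0,0,0,0,0,-11.3,0,0,0])

```text
t: 22.98
ee_pos: [0.5364, -0.2371, 0.0961]
eef_rot: [2.427, 1.993, 0.001]
contact_force: [-0.1, 0.1, -1.7]
finger_gap: 0.086
grasp_force: 52.3
```

On target.

>>> play_rows(steps=[0,0,-0.6,0,0,0,0,0,-1.2,0,0,0,0,0,-1.8,0,0,0,0,0,-2.1,0,0,0,0,0,-2.4,0,0,0,0,0,-2.7,0,0,0,0,0,-2.9,0,0,0,0,0,-2.9,0,0,0,0,0,-2.9,0,0,0])

```text
t: 23.73
ee_pos: [0.5362, -0.2368, 0.0662]
eef_rot: [-2.427, -1.994, 0.0]
contact_force: [-0.4, -0.6, -2.1]
finger_gap: 0.087
grasp_force: 52.4
```

>>> play_rows(steps=[0,0,-0.4,0,0,0,0,0,-0.8,0,0,0,0,0,-1.0,0,0,0,0,0,-1.2,0,0,0,0,0,-1.2,0,0,0,0,0,-1.2,0,0,0])

```text
t: 24.23
ee_pos: [0.536, -0.2367, 0.055]
eef_rot: [-2.428, -1.994, 0.001]
contact_force: [-2.6, 0.3, 5.0]
finger_gap: 0.08
grasp_force: 53.6
```

>>> play_rows(steps=[0,0,0,0,0,0,0,0,0,0,0,0,0,0,0,0,0,0,0,0,0,0,0,0,0,0,4,0,0,0,0,0,8,0,0,0,0,0,12,0,0,0,0,0,14,0,0,0,0,0,14,0,0,0], claw=3)

```text
t: 24.98
ee_pos: [0.5398, -0.2378, 0.1997]
eef_rot: [2.421, 1.988, 0.008]
contact_force: [0.3, -0.1, 0.5]
finger_gap: 0.347
grasp_force: 0.0
```

>>> play_rows(steps=[11.4,49.2,0,0,0,0.428,11.4,49.2,0,0,0,0.428,11.4,49.2,0,0,0,0.428,11.4,49.2,0,0,0,0.428,11.4,49.2,0,0,0,0.428,11.4,49.2,0,0,0,0.428,11.4,49.2,0,0,0,0.428,11.4,49.2,0,0,0,0.428,11.4,49.2,0,0,0,0.428,11.4,49.2,0,0,0,0.428,11.4,49.2,0,0,0,0.428,11.4,49.2,0,0,0,0.428,11.4,49.2,0,0,0,0.428,11.4,49.2,-3,0,0,0.428,11.4,49.2,-6.5,0,0,0.428,11.4,49.2,-6.5,0,0,0.428,11.4,49.2,-6.5,0,0,0.428,11.4,49.2,-6.5,0,0,0.428,11.4,49.2,-6.5,0,0,0.428,11.4,49.2,-6.5,0,0,0.428])

```text
t: 26.65
ee_pos: [0.6514, 0.2557, 0.1315]
eef_rot: [1.948, 2.462, 0.005]
contact_force: [-1.1, -0.5, 0.2]
finger_gap: 0.355
grasp_force: 0.0
```

>>> play_rows(steps=[0,0,-4,0,0,0,0,0,-7.1,0,0,0,0,0,-7.1,0,0,0,0,0,-7.1,0,0,0,0,0,-7.1,0,0,0,0,0,-7.1,0,0,0,0,0,-7.1,0,0,0,0,0,-7.1,0,0,0])

```text
t: 27.32
ee_pos: [0.6512, 0.2558, 0.0602]
eef_rot: [1.948, 2.463, 0.004]
contact_force: [-0.4, -0.4, -0.0]
finger_gap: 0.348
grasp_force: 0.0
```

>>> play_rows(steps=[0,0,0,0,0,0,0,0,0,0,0,0,0,0,0,0,0,0,0,0,0,0,0,0,0,0,0,0,0,0,0,0,0,0,0,0], claw=0, newtons=50)

```text
t: 27.82
ee_pos: [0.6509, 0.2555, 0.0591]
eef_rot: [1.948, 2.463, 0.002]
contact_force: [0.0, 0.1, 5.9]
finger_gap: 0.085
grasp_force: 49.5
```

>>> play_rows(steps=[0,0,4,0,0,0,0,0,8,0,0,0,0,0,12,0,0,0,0,0,15,0,0,0,-16.9,-48.1,15,0,0,-0.428,-16.9,-48.1,15,0,0,-0.428,-16.9,-48.1,15,0,0,-0.428,-16.9,-48.1,15,0,0,-0.428,-16.9,-48.1,15,0,0,-0.428,-16.9,-48.1,15,0,0,-0.428,-16.9,-48.1,15,0,0,-0.428,-16.9,-48.1,15,0,0,-0.428,-16.9,-48.1,15,0,0,-0.428,-16.9,-48.1,15,0,0,-0.428,-16.9,-48.1,15,0,0,-0.428,-16.9,-48.1,15,0,0,-0.428,-16.9,-48.1,15,0,0,-0.428,-16.9,-48.1,15,0,0,-0.428,-16.9,-48.1,15,0,0,-0.428,-16.9,-48.1,15,0,0,-0.428])

```text
t: 29.48
ee_pos: [0.4812, -0.2242, 0.2079]
eef_rot: [-2.425, -1.995, -0.001]
contact_force: [-0.6, 0.1, -1.8]
finger_gap: 0.086
grasp_force: 52.5
```

>>> play_rows(steps=[0,0,-4,0,0,0,0,0,-8,0,0,0,0,0,-11.3,0,0,0,0,0,-11.3,0,0,0,0,0,-11.3,0,0,0,0,0,-11.3,0,0,0,0,0,-11.3,0,0,0,0,0,-11.3,0,0,0,0,0,-11.3,0,0,0,0,0,-11.3,0,0,0,0,0,-11.3,0,0,0])

```text
t: 30.4
ee_pos: [0.4815, -0.2261, 0.0961]
eef_rot: [2.427, 1.993, 0.001]
contact_force: [0.0, 0.5, -1.9]
finger_gap: 0.084
grasp_force: 52.4
```

>>> play_rows(steps=[0,0,-0.6,0,0,0,0,0,-1.2,0,0,0,0,0,-1.8,0,0,0,0,0,-2.1,0,0,0,0,0,-2.4,0,0,0,0,0,-2.7,0,0,0,0,0,-2.9,0,0,0,0,0,-2.9,0,0,0,0,0,-2.9,0,0,0])

```text
t: 31.15
ee_pos: [0.4812, -0.2257, 0.0662]
eef_rot: [-2.427, -1.994, 0.0]
contact_force: [-0.8, -0.3, -2.1]
finger_gap: 0.087
grasp_force: 52.5
```

>>> play_rows(steps=[0,0,-0.4,0,0,0,0,0,-0.8,0,0,0,0,0,-1.0,0,0,0,0,0,-1.2,0,0,0,0,0,-1.2,0,0,0,0,0,-1.2,0,0,0])

```text
t: 31.65
ee_pos: [0.4811, -0.2258, 0.055]
eef_rot: [2.427, 1.994, -0.001]
contact_force: [-0.9, 0.8, 6.6]
finger_gap: 0.084
grasp_force: 53.8
```

>>> play_rows(steps=[0,0,0,0,0,0,0,0,0,0,0,0,0,0,0,0,0,0,0,0,0,0,0,0,0,0,4,0,0,0,0,0,8,0,0,0,0,0,12,0,0,0,0,0,16,0,0,0,0,0,20,0,0,0,7,-5.8,22,0,0,0,7,-5.8,22,0,0,0,7,-5.8,22,0,0,0,7,-5.8,22,0,0,0,7,-5.8,22,0,0,0,7,-5.8,22,0,0,0,7,-5.8,22,0,0,0], claw=3)

```text
t: 32.98
ee_pos: [0.5496, -0.2824, 0.2733]
eef_rot: [-2.424, -1.994, 0.002]
contact_force: [0.3, 0.4, 0.6]
finger_gap: 0.348
grasp_force: 0.0
```

```bash
python3 - <<'E'
from h import *
print(get_obs()['t'])
p,im,d,c=snap('wrist'); s=snap('scene')
cv2.imwrite('pics/f.png',np.hstack([cv2.resize(im,(420,315)),cv2.resize(s[1][160:290,130:300],(380,315))])[...,::-1])
a=np.deg2rad(-11.17);e=np.array([np.cos(a),np.sin(a)]);f=np.array([-e[1],e[0]]);rel=c[...,:2]-[.5643,-.2427]
X=rel@e*1e3;Y=rel@f*1e3;z=c[...,2]
for k in(-84,-28,28,84):
    m=(abs(Y)<50)&(abs(X-k)<20)&(z>.06)&(z<.12)
    T=m&(z>np.percentile(z[m],95)-.005); print(k,m.sum(),'top z',np.percentile(z[m],95).round(4),'x',X[T].min().round(1),X[T].max().round(1),'y',Y[T].min().round(1),Y[T].max().round(1))
c=s[3]; m=np.zeros((480,640),bool); m[215:270,255:295]=1; m&=(c[...,2]>.03)&(c[...,2]<.13); print('mug',cv2.minAreaRect((c[m][:,:2]*1000).astype(np.float32)))
E
```

```text
32.9833
-84 1043 top z 0.0868 x -88.0 -79.4 y -27.1 28.2
-28 1067 top z 0.0989 x -32.7 -24.5 y -36.9 38.8
28 1128 top z 0.0986 x 23.4 31.7 y -36.0 35.8
84 1017 top z 0.0986 x 79.0 87.7 y -19.2 20.0
mug ((615.1951904296875, -13.800708770751953), (49.668251037597656, 53.321929931640625), 26.30625343322754)
```

View pics/f.png

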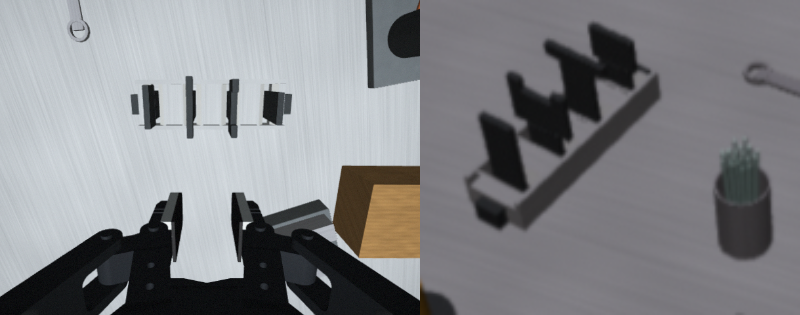

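All four plates are seated and centred, with tops at 0.098–0.099 m and 0.087 m (expected 0.098 and 0.086). From near to far they are low, tee, fork, strip, and the beaker hasn't moved.

```bash
python3 -c "
from bench import *
print(sign_off())"
```

```text
the job is handed in; nothing more can be done
None
```

The job is handed in: all four plates stand upright on the floor of their rack slots in reverse order (near to far: low, tee, fork, strip), the beaker was not moved, and it took about 33 s.

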